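# Close a sample canister with its captive screw cap

## Task

Close the sample canister: swing the captive cap on its arm home over the canister's mouth, then screw it down clockwise until it is fully tight against its stop. Leave the small cup, the vial and the bottle standing where they are.

Things in the scene. Friction and masses are not known exactly. Their poses are not given: they have to be found in the camera images.
- mouth (a point): Centre of the open round mouth of the fixed steel canister (72 mm across, mouth 50 mm inside), level with its rim, 75 mm above the worktop. Its x axis points from the mouth to the arm's pivot post, its y axis to the side to which the arm opens, z up. The canister stands on a bolted base plate 156 x 96 x 8 mm.
- pivot (a point): Top of the upright pivot post (18 mm across), on its axis, 100 mm above the worktop and 75 mm from the mouth's axis. The cap arm turns level about this axis.
- swing_bar (a point): Middle of the upper face of the flat aluminium cap arm (22 mm wide, 97 mm above the worktop), half-way from pivot to cap. At the start it is swung open by 0.5 to 1.1 rad; it closes anticlockwise seen from above, to a firm stop with the cap exactly over the mouth. Stiff: about 10 N of push at the cap; stays where it is left. With the cap screwed part-way down, its plug in the mouth bars the arm.
- cap_top (a point): On the axis of the grey screw cap, on the upper face of its disc (104 mm across, 12 mm thick; at the start this face is 123 to 131 mm above the worktop). x along the ribs, z up. The cap turns in the arm, 75 mm from the pivot, and cannot come off. It screws down clockwise seen from above, sinking 12 mm a turn, and starts 1 to 1.5 turns from tight. Tight, this point is 37 mm above the mouth's rim.
- cap_rib (a point): Middle of one of the two upright ribs that stand on the cap's disc to turn it by, 33 mm from the cap's axis, 9 mm above the disc; x axis outward along the rib. Each rib is 9 mm thick, 18 mm high, and runs from 14 to 51 mm from the axis; the other is opposite. About 2 N of push 30 mm out turns the cap, over 8 N there means tight. Where the ribs come to rest when tight differs each time and must be felt.
- cup: Small white sample cup, 35 mm across, 36 mm high, loose bystander; origin at the centre of its underside.
- vial: Small sample vial, 23 mm across, 46 mm high, loose bystander; origin at the centre of its underside.
- bottle: Small white squeeze bottle, 35 mm across, 66 mm high, loose bystander; origin at the centre of its underside.

How it is judged:
By the outcome, as a careful person would: the job done as asked, in the order asked, and still so for the second after the job is handed in, with the robot touching nothing.
It also fails if it takes over 58 s, if anything falls off the work surface, if the arm or the gripper's body presses on something with over 40 N, if the wrist force passes 120 N, or if a joint passes its speed limit or range.

## Robot

A 6-joint arm with a two-finger parallel gripper is mounted at the origin on a cart in front of the work surface, level with it; the furniture and walls round the work are solid. World frame = base frame: x ahead of the robot, y to its left, z up, the work surface at z = 0. Lengths are in m, angles in degrees, forces in N, time in s.
With the tool pointing down it reaches from about 0.35 to 0.875 m from the base axis. Payload 4.2 kg.
Tool frame: the origin (TCP) lies between the finger pads; the fingertips stand 25 mm ahead of it and the grasp point (between the pads) lies 6 mm ahead of it (r.tips_ahead is the distance from the TCP to the fingertips, in m); z points along the fingers, y is the direction in which the jaws open and shut (so a half turn about z gives the same grasp; the last joint's range is limited). The gripper opens to 87 mm and grips with 3 to 60 N. Pads are 19 mm wide; open, the fingers measure 117 mm over their backs; the gripper's body (75 mm by 190 mm) begins 51 mm behind the grasp point.
Start: joints at [81.222, 22.042, 0.453, 0, -68.411, -14.817], TCP at [0.25, 0.573, 0.248] pointing down, gripper open.
Joint ranges: [-179.83, 179.83], [-69.29, 118.12], [-61.27, 80.66], [-181.25, 117.63], [-171.15, -9.14], [-177.46, 177.46]. Speed limits (degrees/s): [159.86, 159.86, 180, 180, 180, 180].

## Interface

Orientations are given as a 3x3 rotation matrix whose columns are the frame's x, y, z axes.
In Python, from station import r, vision, finish_job gives the robot as it stands.
- The arm moves only by the shell command python3 -m jog 'ROWS'. ROWS is a JSON object of lists of equal length, an entry for each row: "rot": the turn, a rotation vector about the world's x, y, z in degrees, a list of three; "delta_pos": the shift along the world's x, y, z in mm, a list of three; "grip": the opening in per cent of the stroke, from 0 (shut) to 100 (fully open). A call has 1 to 10 rows; each row shifts and turns the commanded pose from where the row before left it; what a row does not reach is not made up. A row lasts 1/12 s, in which the tool goes at most 41.7 mm and 7.16 degrees, less where a joint would pass 70% of its speed; a pose out of reach is approached as far as the arm can. A call with a gripper value outside its range is refused whole. The fingers move at their own pace and stop on an object; the grip force is fixed at half the most. Time passes only in rows, so rows that do not move let the fingers close. It gives the time, the measured TCP pose, the force and the opening at its end, in the units of the state.
- r.sense(): the state, without advancing time (a new reading comes with each control period).
- vision.capture(name): name is "scene" or "top" or "wrist"; returns a dict with "frame" (420x560x3 uint8, red, green, blue), "K" (3x3 intrinsics, pixels), "xyz" and "orientation" of the camera in the world. Camera axes: x right, y up, looking along -z (the intrinsics and any distortion apply to the point x, -y, -z); pixel columns grow to the right and rows downward; lengths in m; the calibration is good to about 2 mm. A picture is of the moment at which its call begins. There is no depth.
- finish_job(): hands the job in, once; it reports no verdict.
The state is a dict: "time_s": time; "joints": joint angles; "joint_velocities": joint speeds; "effort": joint torques, N m; "tcp_pos": TCP position; "ee_rot": TCP orientation; "wrist_force": force on the tool from outside, world axes, zero at the start; "moment": the same for the moment, N m; "gripper_width": opening from 0.0 (shut) to 1.0 (fully open).
Only numpy, scipy, OpenCV 4.12 (cv2) and the standard library are available. Lean on these libraries where they do the work, as an engineer would, in place of code of your own. Each camera call takes 0.05 s, during which the arm holds its last target. There are 200 camera calls.

## Working session

There is one attempt and no reset: what is moved stays moved. The work goes in short steps, Python scripts to look and compute and a shell command to move; the robot and the scene stay as the last step left them, time stands still between calls to the robot, and variables do not carry over. Pictures are saved under pics/ and viewed, about 8 in all and at most 12, crops included, and the job is handed in when it is done.

```bash
mkdir -p pics; ls
python3 - <<'E'
from station import r, vision
import cv2,numpy as np
ims=[]
for n in ["scene","top"]:
    c=vision.capture(n); cv2.imwrite(f"pics/{n}0.png",c["frame"][:,:,::-1]); np.savez(f"{n}0.npz",**{k:c[k] for k in c if k!='name'})
    print(n,c.keys(),c["K"].tolist(),np.round(c["xyz"],3),np.round(c["orientation"],3).tolist())
s=r.sense();print(s)
E
```

```text
pics
scene dict_keys(['frame', 'K', 'xyz', 'orientation']) [[511.6720741337068, 0.0, 284.3867658235183], [0.0, 511.6720741337068, 207.32292554144482], [0.0, 0.0, 1.0]] [-0.135 -0.11   0.593] [[0.503, 0.493, -0.71], [-0.864, 0.269, -0.425], [-0.018, 0.827, 0.561]]
top dict_keys(['frame', 'K', 'xyz', 'orientation']) [[452.59734665202933, 0.0, 274.05152497398836], [0.0, 452.59734665202933, 207.90118023809933], [0.0, 0.0, 1.0]] [0.421 0.222 0.962] [[-0.029, 0.997, -0.076], [-0.999, -0.031, -0.036], [-0.039, 0.074, 0.996]]
{'time_s': 0.1, 'joints': array([ 8.12233668e+01,  2.20878252e+01,  3.89541433e-01, -2.58161988e-02,
       -6.84113352e+01, -1.48168918e+01]), 'joint_velocities': array([-0.0329026 , -0.12371299,  0.09249225,  0.13217223,  0.01538382,
        0.01972548]), 'effort': array([-2.07523262e-04, -3.91690493e+01,  1.87932873e+01,  4.23188344e+00,
        1.34239480e-02, -7.15860097e-05]), 'tcp_pos': array([0.24993653, 0.57233114, 0.24656537]), 'ee_rot': array([[ 9.16341469e-01, -4.00397071e-01, -7.05981286e-04],
       [-4.00397684e-01, -9.16339652e-01, -1.82684696e-03],
       [ 8.45455246e-05,  1.95668889e-03, -9.99998082e-01]]), 'wrist_force': array([ 0.79830554, -0.12491704,  0.29115017]), 'moment': array([-0.01955219,  0.00972441,  0.03244044]), 'gripper_width': 1.000303763777089}
```

View pics/top0.png

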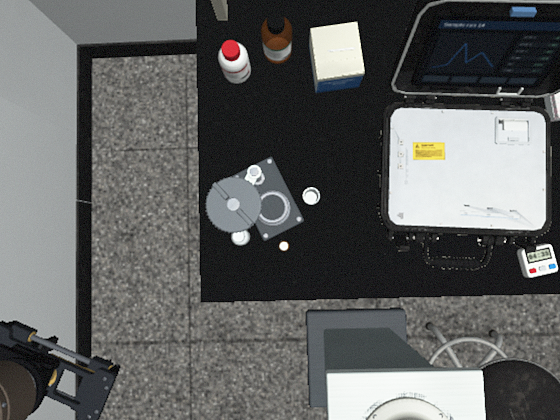

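View pics/scene0.png

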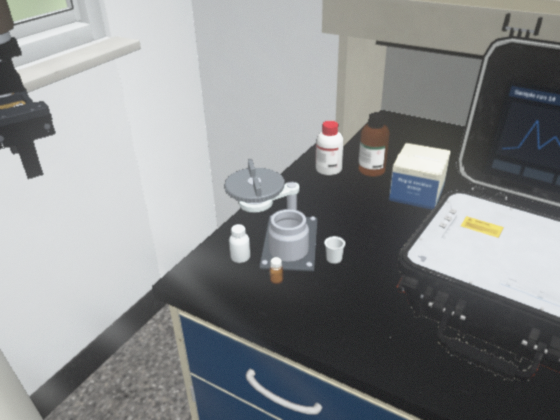

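The top view shows the cap disc at about (234,204), with its ribs running from upper-left to lower-right. The post is at (254,172) and the mouth at (272,208). The cup is at (311,196), the vial at (284,246) and the bottle at (241,237), partly under the cap. I'll zoom in and convert these to positions.

```bash
cat > h.py <<'E'
import numpy as np,cv2
def ray(c,u,v):
    K=c["K"];d=np.array([(u-K[0,2])/K[0,0],-(v-K[1,2])/K[1,1],-1.]);return c["xyz"],c["orientation"]@d
def onz(c,u,v,z):
    o,d=ray(c,u,v);return o+d*(z-o[2])/d[2]
def proj(c,p):
    q=c["orientation"].T@(np.asarray(p)-c["xyz"]);K=c["K"];return np.array([K[0,2]+K[0,0]*q[0]/-q[2],K[1,2]-K[1,1]*q[1]/-q[2]])
E
python3 - <<'E'
from h import *
c=np.load("top0.npz")
for n,u,v,z in [("cap",234,204,.127),("mouth",272.5,208,.075),("pivot",254,172,.1),("cup",311,196,.036),("vial",284,246,.046),("bottle",241,237,.066)]:
    print(n,np.round(onz(c,u,v,z),4))
im=cv2.cvtColor(c["frame"],cv2.COLOR_RGB2BGR)[150:260,190:330]
cv2.imwrite("pics/crop.png",cv2.resize(im,None,fx=5,fy=5,interpolation=cv2.INTER_CUBIC))
E
```

```text
cap [0.4944 0.3272 0.127 ]
mouth [0.4886 0.2578 0.075 ]
pivot [0.5574 0.2905 0.1   ]
cup [0.5138 0.1797 0.036 ]
vial [0.4133 0.238  0.046 ]
bottle [0.4336 0.3223 0.066 ]
```

View pics/crop.png

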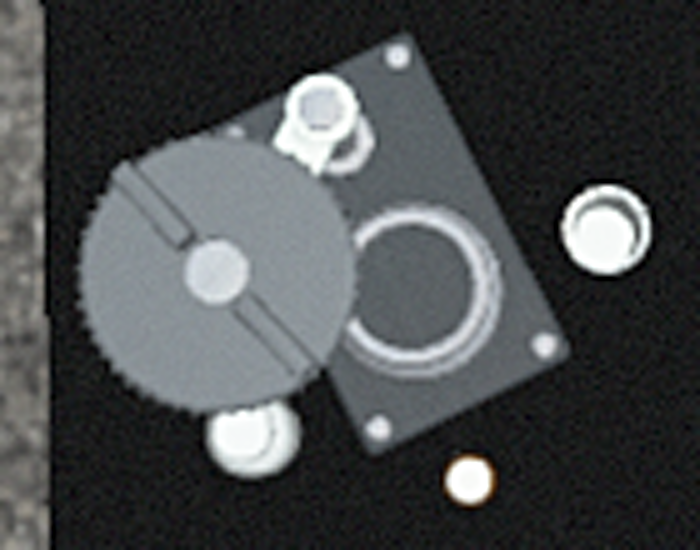

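The crop puts the mouth at pixel (272.6,207), the pivot at (254.4,171) and the cap at (233.6,204.6). The mouth–pivot distance comes to 75 mm, as specified, and the arm is about 55° open. The ribs lie at about 43° in world axes. My plan is to push the cap's rim round the arc with closed fingertips until it reaches the stop, then push a rib round in an orbit.

```bash
python3 - <<'E'
from h import *
c=np.load("top0.npz")
M=onz(c,272.6,207,.075);P=onz(c,254.4,171,.1);C=onz(c,233.6,204.6,.127)
print(M,P,C,np.linalg.norm((M-P)[:2]),np.linalg.norm((C-P)[:2]))
a=lambda v:np.degrees(np.arctan2(v[1],v[0]))%360
th0,th1=a(C-P),a(M-P);print(th0,th1)
r0=onz(c,190+125/5,150+168/5,.145);r1=onz(c,190+310/5,150+370/5,.145);print("rib",a(r1-r0))
def tool(th,gap=0):
    t=np.radians(th);e=np.array([np.cos(t),np.sin(t)]);n=np.array([-e[1],e[0]])
    return P[:2]+.075*e-n*(.067+gap)
p=tool(th0,.008);print("approach",p)
for th in np.arange(th0,th1+7,5): print(round(th,1),np.round(tool(th)*1000,1))
E
python3 -m jog '{"rot":[[0,0,-6],[0,0,0],[0,0,0],[0,0,0],[0,0,0],[0,0,0],[0,0,0],[0,0,0]],"delta_pos":[[31,-20,-3],[31,-20,0],[31,-20,0],[31,-20,0],[31,-20,0],[31,-20,0],[31,-20,0],[31,-20,0]],"grip":[0,0,0,0,0,0,0,0]}'
```

```text
[0.49059991 0.25759181 0.075     ] [0.55928818 0.28970653 0.1       ] [0.49330657 0.32793704 0.127     ] 0.07582502924339313 0.07625709646507739
149.91150319772137 205.05811173942269
rib 220.99267811195043
approach [0.53199455 0.39220072]
149.9 [528.  385.3]
154.9 [519.8 382.2]
159.9 [511.9 378.4]
164.9 [504.3 373.9]
169.9 [497.2 368.8]
174.9 [490.5 363.1]
179.9 [484.4 356.8]
184.9 [478.8 350. ]
189.9 [473.9 342.8]
194.9 [469.6 335.2]
199.9 [466.  327.2]
204.9 [463.  318.9]
209.9 [460.9 310.4]
time_s: 0.77
tcp_pos: [0.4992, 0.4114, 0.244]
ee_rot: [[0.87, -0.494, -0.001], [-0.494, -0.87, -0.001], [-0.0, 0.001, -1.0]]
wrist_force: [-0.0, 0.9, 0.7]
gripper_width: 0.484
```

```bash
python3 -m jog '{"rot":[[0,0,0],[0,0,0],[0,0,0],[0,0,0],[0,0,0],[0,0,0],[0,0,0]],"delta_pos":[[31,-14,0],[0,0,-28],[0,0,-28],[0,0,-28],[0,0,-27],[0,0,0],[0,0,0]],"grip":[0,0,0,0,0,0,0]}'
python3 - <<'E'
from h import *
from station import r,vision
o=[]
for n in ["scene","wrist"]:
    c=vision.capture(n); o.append(c["frame"][:,:,::-1])
    np.savez(n+"1.npz",**c)
a=cv2.resize(o[0][90:300,120:400],(533,400));cv2.imwrite("pics/b.png",np.vstack([a,cv2.resize(o[1],(533,400))])[:, :][:800])
im=np.hstack([cv2.resize(o[0][120:300,180:360],(400,400)),cv2.resize(o[1],(400,300))[0:300].copy() if 0 else cv2.copyMakeBorder(cv2.resize(o[1],(400,300)),0,100,0,0,0)])
cv2.imwrite("pics/b.png",im); s=r.sense();print(s["tcp_pos"],s["wrist_force"],s["gripper_width"])
E
```

```text
time_s: 1.35
tcp_pos: [0.5286, 0.398, 0.1319]
ee_rot: [[0.87, -0.494, -0.003], [-0.494, -0.87, -0.004], [-0.0, 0.004, -1.0]]
wrist_force: [-0.6, 0.2, 0.9]
gripper_width: 0.019
[0.53004547 0.39961858 0.13542644] [-0.04959058  0.23400912  0.19643796] 0.007974527253778547
```

View pics/b.png

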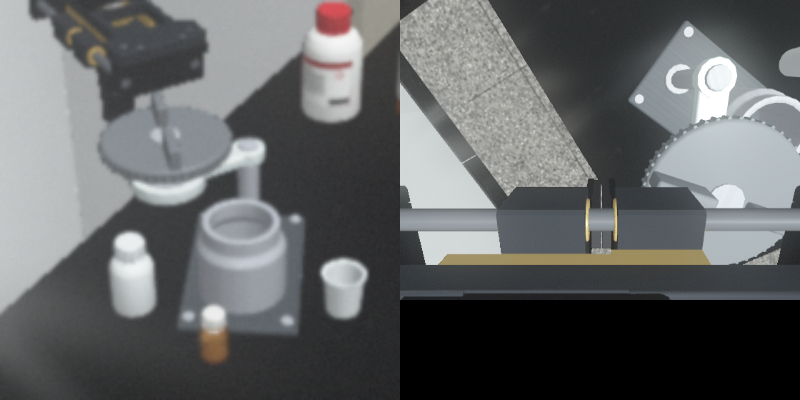

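The fingertips are beside the cap's rim on its opening side, level with the disc, and nothing else is in the path. I'll start pushing along the arc.

```bash
python3 -m jog '{"rot":[[0,0,0],[0,0,0],[0,0,5],[0,0,5],[0,0,5],[0,0,5]],"delta_pos":[[-2,-7,0],[-2,-7,0],[-8,-3,0],[-8,-4,0],[-8,-4,0],[-7,-5,0]],"grip":[0,0,0,0,0,0]}'
```

```text
time_s: 1.95
tcp_pos: [0.4964, 0.3732, 0.1369]
ee_rot: [[0.987, -0.161, 0.01], [-0.161, -0.987, 0.013], [0.007, -0.014, -1.0]]
wrist_force: [2.4, 9.3, 0.1]
gripper_width: 0.007
```

```bash
python3 -m jog '{"rot":[[0,0,5],[0,0,5],[0,0,5],[0,0,5],[0,0,5]],"delta_pos":[[-7,-6,0],[-6,-6,0],[-6,-7,0],[-5,-7,0],[-4,-8,0]],"grip":[0,0,0,0,0]}'
python3 - <<'E'
from h import *
from station import vision
c=vision.capture("top");np.savez("top2.npz",**c)
cv2.imwrite("pics/c.png",cv2.resize(c["frame"][130:270,170:350,::-1],None,fx=4,fy=4,interpolation=cv2.INTER_CUBIC))
E
```

```text
time_s: 2.37
tcp_pos: [0.467, 0.3389, 0.1365]
ee_rot: [[0.963, 0.271, 0.007], [0.271, -0.963, 0.012], [0.01, -0.009, -1.0]]
wrist_force: [-4.3, 9.4, 1.4]
gripper_width: 0.008
```

View pics/c.png

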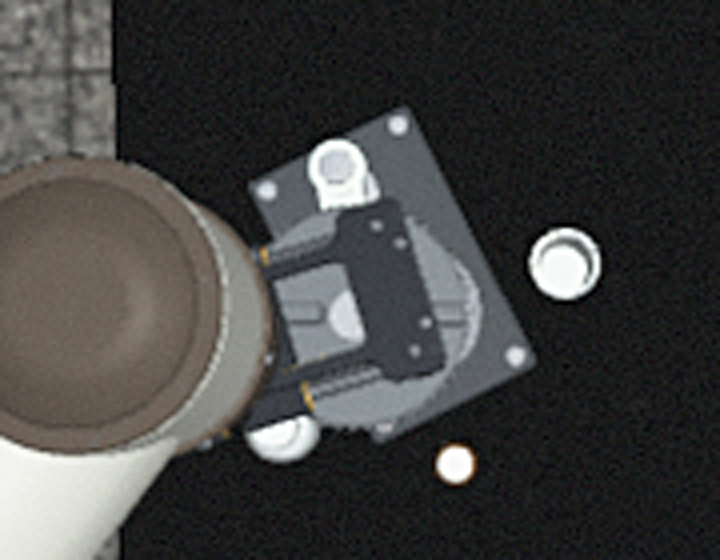

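The top view shows the cap nearly over the mouth, with the ribs now about parallel to world y. The bystanders haven't moved. I'll continue gently to the stop.

```bash
python3 -m jog '{"rot":[[0,0,5],[0,0,5],[0,0,0]],"delta_pos":[[-4,-8,0],[-3,-8,0],[0,0,0]],"grip":[0,0,0]}'; python3 -m jog '{"rot":[[0,0,0],[0,0,0]],"delta_pos":[[1,-3,0],[0,0,0]],"grip":[0,0]}'
```

```text
time_s: 2.67
tcp_pos: [0.459, 0.3208, 0.1361]
ee_rot: [[0.902, 0.432, 0.004], [0.432, -0.902, 0.008], [0.007, -0.006, -1.0]]
wrist_force: [-3.7, 7.2, 2.0]
gripper_width: 0.002
time_s: 2.83
tcp_pos: [0.4601, 0.3183, 0.136]
ee_rot: [[0.903, 0.429, 0.004], [0.429, -0.903, 0.008], [0.007, -0.006, -1.0]]
wrist_force: [-5.2, 8.0, 2.5]
gripper_width: 0.006
```

```bash
for i in 1 2 3; do python3 -m jog '{"rot":[[0,0,0],[0,0,0]],"delta_pos":[[1,-3,0],[0,0,0]],"grip":[0,0]}' | grep -E "tcp|force"; done
```

```text
tcp_pos: [0.4611, 0.3155, 0.136]
wrist_force: [-4.6, 8.3, 2.7]
tcp_pos: [0.4621, 0.3125, 0.1359]
wrist_force: [-4.6, 6.6, 1.1]
tcp_pos: [0.4634, 0.3116, 0.1365]
wrist_force: [-6.9, 13.5, 1.6]
```

```bash
python3 -m jog '{"rot":[[0,0,0],[0,0,0]],"delta_pos":[[1,-2,0],[0,0,0]],"grip":[0,0]}' | grep -E "tcp|force"; python3 -m jog '{"rot":[[0,0,0],[0,0,0]],"delta_pos":[[1,-2,0],[0,0,0]],"grip":[0,0]}' | grep -E "tcp|force"
```

```text
tcp_pos: [0.4645, 0.3116, 0.1369]
wrist_force: [-10.3, 17.5, 2.8]
tcp_pos: [0.4657, 0.3115, 0.1374]
wrist_force: [-12.3, 21.7, 2.5]
```

The force rose to 25 N with the tool no longer advancing, so the cap is on the stop. I'll back off, rise and look at the ribs.

```bash
python3 -m jog '{"rot":[[0,0,0],[0,0,0],[0,0,0],[0,0,0]],"delta_pos":[[-6,13,0],[-4,8,30],[0,0,40],[0,0,0]],"grip":[0,0,0,0]}'
python3 - <<'E'
from h import *
from station import vision
c=vision.capture("scene");np.savez("scene3.npz",**c);w=vision.capture("wrist")
M=np.array([.4906,.2576,.127]);
print(proj(c,M),[proj(c,M+np.array([.05*np.cos(a),.05*np.sin(a),.018])).round(1).tolist() for a in np.radians([90,100,110,270,280,290])])
u,v=map(int,proj(c,M))
a=cv2.resize(c["frame"][v-50:v+50,u-50:u+50,::-1],(400,400),interpolation=cv2.INTER_CUBIC)
print("off",u-50,v-50)
b=cv2.copyMakeBorder(cv2.resize(w["frame"][:,:,::-1],(400,300)),0,100,0,0,0)
cv2.imwrite("pics/d.png",np.hstack([a,b]))
E
```

```text
time_s: 4.0
tcp_pos: [0.4581, 0.3267, 0.2126]
ee_rot: [[0.902, 0.432, 0.013], [0.432, -0.902, 0.011], [0.016, -0.004, -1.0]]
wrist_force: [1.0, 0.2, 1.4]
gripper_width: 0.008
[287.69847373 194.52326773] [[262.1, 178.1], [259.8, 180.5], [258.2, 183.1], [314.2, 193.2], [316.3, 190.5], [317.4, 187.8]]
off 237 144
```

View pics/d.png

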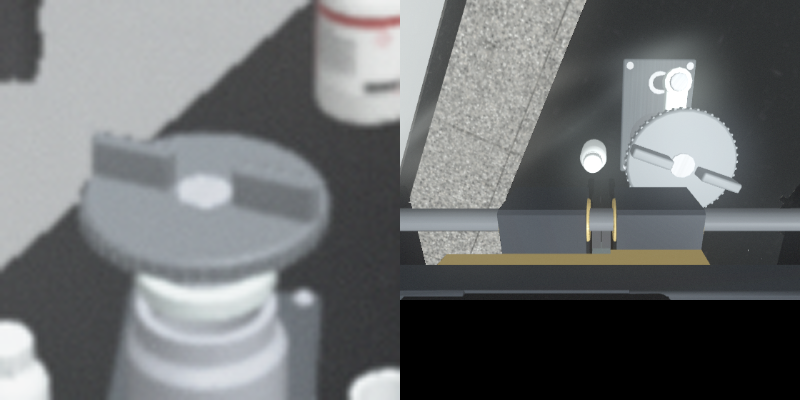

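The ribs lie at about 95° and 275°: the left rib's end is at (261,178) and the right's at about (316.5,191.5). The cap is centred over the canister and nothing else has moved. I'll work out the orbit rows now.

```bash
python3 - <<'E'
import numpy as np
M=np.array([490.6,257.6]);f=lambda a:M+35*np.array([np.cos(np.radians(a)),np.sin(np.radians(a))])
for a in range(140,-225,-15): print(a,np.round(f(a),1),np.round(f(a-15)-f(a),1))
E
python3 -m jog '{"rot":[[0,0,0],[0,0,0],[0,0,0],[0,0,0],[0,0,0],[0,0,0]],"delta_pos":[[3,-24,0],[3,-23,0],[0,0,0],[0,0,-26],[0,0,-26],[0,0,0]],"grip":[0,0,0,0,0,0]}'
```

```text
140 [463.8 280.1] [6.7 6.2]
125 [470.5 286.3] [8.1 4.2]
110 [478.6 290.5] [8.9 2. ]
95 [487.5 292.5] [ 9.1 -0.4]
80 [496.7 292.1] [ 8.7 -2.7]
65 [505.4 289.3] [ 7.7 -4.9]
50 [513.1 284.4] [ 6.2 -6.7]
35 [519.3 277.7] [ 4.2 -8.1]
20 [523.5 269.6] [ 2.  -8.9]
5 [525.5 260.7] [-0.4 -9.1]
-10 [525.1 251.5] [-2.7 -8.7]
-25 [522.3 242.8] [-4.9 -7.7]
-40 [517.4 235.1] [-6.7 -6.2]
-55 [510.7 228.9] [-8.1 -4.2]
-70 [502.6 224.7] [-8.9 -2. ]
-85 [493.7 222.7] [-9.1  0.4]
-100 [484.5 223.1] [-8.7  2.7]
-115 [475.8 225.9] [-7.7  4.9]
-130 [468.1 230.8] [-6.2  6.7]
-145 [461.9 237.5] [-4.2  8.1]
-160 [457.7 245.6] [-2.   8.9]
-175 [455.7 254.5] [0.4 9.1]
-190 [456.1 263.7] [2.7 8.7]
-205 [458.9 272.4] [4.9 7.7]
-220 [463.8 280.1] [6.7 6.2]
time_s: 4.6
tcp_pos: [0.4624, 0.2788, 0.1542]
ee_rot: [[0.902, 0.431, 0.005], [0.431, -0.902, 0.003], [0.006, -0.001, -1.0]]
wrist_force: [1.6, -1.4, 13.9]
gripper_width: 0.003
```

The tips touched the disc with 14 N, which puts its top at about 129–130 mm. I'll lift 5 mm.

```bash
python3 -m jog '{"rot":[[0,0,0],[0,0,0],[0,0,0]],"delta_pos":[[1,1,5],[0,0,0],[0,0,0]],"grip":[0,0,0]}'
```

```text
time_s: 4.85
tcp_pos: [0.4617, 0.2774, 0.1562]
ee_rot: [[0.903, 0.429, -0.001], [0.429, -0.903, -0.0], [-0.001, 0.0, -1.0]]
wrist_force: [-0.4, -0.6, -0.1]
gripper_width: 0.004
```

```bash
python3 -m jog '{"rot":[[0,0,0],[0,0,0],[0,0,0],[0,0,0],[0,0,0],[0,0,0]],"delta_pos":[[9,9,2],[8,4,0],[9,2,0],[9,0,-0.5],[9,-3,-0.5],[8,-5,-0.5]],"grip":[0,0,0,0,0,0]}'
```

```text
time_s: 5.35
tcp_pos: [0.5153, 0.2849, 0.1566]
ee_rot: [[0.903, 0.429, 0.0], [0.429, -0.903, 0.0], [0.0, -0.0, -1.0]]
wrist_force: [-1.8, 1.3, 0.1]
gripper_width: 0.008
```

Turning at about 2 N, as expected. I'll continue.

```bash
python3 -m jog '{"rot":[[0,0,0],[0,0,0],[0,0,0],[0,0,0],[0,0,0],[0,0,0],[0,0,0],[0,0,0],[0,0,0],[0,0,0]],"delta_pos":[[5,-7,-0.5],[4,-8,-0.5],[1.5,-9,-0.5],[-0.5,-9,-0.5],[-3,-9,-0.5],[-5,-8,-0.5],[-7,-6,-0.5],[-8,-4,-0.5],[-9,-2,-0.5],[-9,0.5,-0.5]],"grip":[0,0,0,0,0,0,0,0,0,0]}'
python3 -m jog '{"rot":[[0,0,0],[0,0,0],[0,0,0],[0,0,0],[0,0,0],[0,0,0]],"delta_pos":[[-9,3,-0.5],[-8,5,-0.5],[-6,7,-0.5],[-4,8,-0.5],[-2,9,-0.5],[0,9,-0.5]],"grip":[0,0,0,0,0,0]}'
```

```text
time_s: 6.18
tcp_pos: [0.4819, 0.2222, 0.1521]
ee_rot: [[0.903, 0.429, -0.001], [0.429, -0.903, -0.001], [-0.001, 0.001, -1.0]]
wrist_force: [2.0, -0.7, 0.2]
gripper_width: 0.009
time_s: 6.68
tcp_pos: [0.453, 0.2647, 0.1486]
ee_rot: [[0.903, 0.429, -0.002], [0.429, -0.903, -0.002], [-0.003, 0.001, -1.0]]
wrist_force: [0.1, -2.1, 0.0]
gripper_width: 0.004
```

```bash
python3 -m jog '{"rot":[[0,0,0],[0,0,0],[0,0,0],[0,0,0]],"delta_pos":[[5,8,-0.5],[5.5,8,-0.5],[7,6,-0.5],[8,4,-0.5]],"grip":[0,0,0,0]}'
python3 -m jog '{"rot":[[0,0,0],[0,0,0],[0,0,0],[0,0,0]],"delta_pos":[[9,2,-0.5],[9,-0.5,-0.5],[9,-3,-0.5],[8,-5,-0.5]],"grip":[0,0,0,0]}'
```

```text
time_s: 7.02
tcp_pos: [0.4795, 0.2907, 0.1462]
ee_rot: [[0.903, 0.429, -0.002], [0.429, -0.903, -0.001], [-0.003, 0.0, -1.0]]
wrist_force: [-2.6, -1.9, -0.3]
gripper_width: 0.007
time_s: 7.35
tcp_pos: [0.5163, 0.2843, 0.1451]
ee_rot: [[0.903, 0.429, 0.002], [0.429, -0.903, 0.002], [0.002, -0.001, -1.0]]
wrist_force: [-2.8, 3.0, -0.9]
gripper_width: 0.006
```

```bash
python3 -m jog '{"rot":[[0,0,0],[0,0,0]],"delta_pos":[[5,-7,-0.5],[3,-8,-0.5]],"grip":[0,0]}'
python3 -m jog '{"rot":[[0,0,0],[0,0,0]],"delta_pos":[[1.5,-9,-0.5],[-0.5,-9,-0.5]],"grip":[0,0]}'
```

```text
time_s: 7.52
tcp_pos: [0.5241, 0.2689, 0.1442]
ee_rot: [[0.904, 0.428, 0.002], [0.428, -0.904, 0.002], [0.003, -0.001, -1.0]]
wrist_force: [-1.6, 3.8, 0.4]
gripper_width: -0.001
time_s: 7.68
tcp_pos: [0.5248, 0.2502, 0.1436]
ee_rot: [[0.903, 0.429, 0.003], [0.429, -0.903, 0.002], [0.003, -0.0, -1.0]]
wrist_force: [0.4, 3.2, -0.4]
gripper_width: 0.007
```

```bash
python3 -m jog '{"rot":[[0,0,0],[0,0,0]],"delta_pos":[[-2,-6,-0.4],[-2,-6,-0.4]],"grip":[0,0]}'|grep -E "tcp|force"
python3 -m jog '{"rot":[[0,0,0],[0,0,0]],"delta_pos":[[-4,-4,-0.3],[0,0,0]],"grip":[0,0]}'|grep -E "tcp|force"
```

```text
tcp_pos: [0.5199, 0.2377, 0.1428]
wrist_force: [1.4, 1.4, 0.8]
tcp_pos: [0.5151, 0.2337, 0.1423]
wrist_force: [0.9, 0.2, -0.4]
```

```bash
python3 -m jog '{"rot":[[0,0,0],[0,0,0]],"delta_pos":[[-4,-3.5,-0.3],[0,0,0]],"grip":[0,0]}'|grep -E "tcp|force"
python3 -m jog '{"rot":[[0,0,0],[0,0,0]],"delta_pos":[[-4.5,-3,-0.2],[0,0,0]],"grip":[0,0]}'|grep -E "tcp|force"
python3 -m jog '{"rot":[[0,0,0],[0,0,0]],"delta_pos":[[-4.5,-2,-0.2],[0,0,0]],"grip":[0,0]}'|grep -E "tcp|force"
```

```text
tcp_pos: [0.5115, 0.2311, 0.1421]
wrist_force: [2.6, 1.8, 0.4]
tcp_pos: [0.51, 0.2307, 0.1426]
wrist_force: [8.7, 3.7, -4.1]
tcp_pos: [0.5084, 0.2306, 0.1431]
wrist_force: [15.2, 4.9, -8.1]
```

```bash
python3 -m jog '{"rot":[[0,0,0],[0,0,0]],"delta_pos":[[-3,-1,0],[0,0,0]],"grip":[0,0]}'|grep -E "tcp|force"
python3 -m jog '{"rot":[[0,0,0],[0,0,0],[0,0,0],[0,0,0],[0,0,0],[0,0,0]],"delta_pos":[[9,5,0],[6,2,5],[0,0,40],[0,20,40],[-40,40,10],[-40,40,0]],"grip":[0,0,0,0,0,0]}'
python3 - <<'E'
from h import *
from station import vision
c=vision.capture("scene");np.savez("scene4.npz",**c);t=vision.capture("top")
M=np.array([.4906,.2576,.112])
print(proj(c,M),proj(c,M+[0,0,.015]))
u,v=map(int,proj(c,M)); print("off",u-50,v-50)
a=cv2.resize(c["frame"][v-50:v+50,u-50:u+50,::-1],(400,400),interpolation=cv2.INTER_CUBIC)
b=cv2.resize(t["frame"][150:260,210:320,::-1],(400,400),interpolation=cv2.INTER_CUBIC)
cv2.imwrite("pics/e.png",np.hstack([a,b]))
E
```

```text
tcp_pos: [0.5073, 0.2307, 0.1434]
wrist_force: [19.9, 7.3, -10.9]
time_s: 9.18
tcp_pos: [0.4567, 0.3099, 0.234]
ee_rot: [[0.905, 0.426, 0.003], [0.426, -0.905, 0.003], [0.004, -0.001, -1.0]]
wrist_force: [-0.3, 1.4, -0.8]
gripper_width: 0.004
[287.82522233 201.94264054] [287.69847373 194.52326773]
off 237 151
```

View pics/e.png

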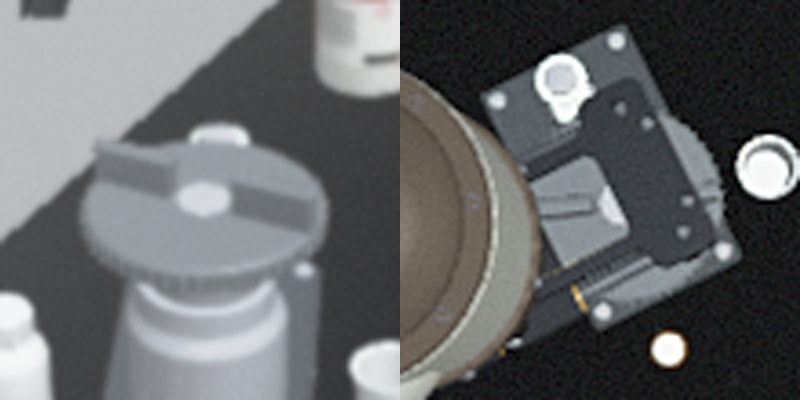

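The scene view shows the cap level and centred, with its hub at (287.7,200.5). It was at (287.7,191.5) before screwing, so it has sunk about 18 mm. That is 1.5 turns and puts the disc top at about 112 mm, i.e. tight. The cup (311,196) and the vial (284,246) are at their starting pixels. I'll check the bottle numerically, then hand in.

Run:
```python
from h import *
from station import r,finish_job
a,b=[np.load(f)["frame"].astype(int) for f in("scene0.npz","scene4.npz")]
for n,(u,v) in dict(bottle=(239,248),vial=(276,272),cup=(335,251)).items():
    s=np.s_[v-16:v+16,u-12:u+12]; print(n,np.abs(a[s]-b[s]).mean())
    m=[cv2.moments((f[s].min(-1)>110).astype(np.uint8),True) for f in(a,b)];print([(round(k['m10']/max(k['m00'],1),1),round(k['m01']/max(k['m00'],1),1)) for k in m])
print(r.sense()["wrist_force"]);print(finish_job())
```

```text
bottle 1.2977430555555556
[(12.3, 14.6), (12.2, 14.6)]
vial 1.5737847222222223
[(11.6, 5.8), (11.6, 5.9)]
cup 1.6046006944444444
[(11.3, 13.5), (11.3, 13.5)]
[-0.01869887 -0.79964899 -0.97811126]
the job is handed in; nothing more can be done
None
```

The canister is closed and the job is handed in at about 9 s of the 58 s allowed. I pushed the cap's rim round with closed fingertips to its stop, then pushed a rib clockwise until it was tight.

- **Swing:** about 10 N moved the arm. At the stop the force rose to 25 N with no further advance. The pictures show the cap centred over the mouth.
- **Screwing:** it turned at about 2–4 N for roughly 1.5 turns, then stopped firm at about 20 N, well over the 8 N that means tight. In the scene picture the cap had sunk about 18 mm, which puts the disc top at about 112 mm, as it should be when tight.
- **Bystanders:** the cup, vial and bottle are within 0.1 px of where they started in the scene picture.
- **Clear of everything:** the robot stood clear of everything at hand-in, with only about 1 N on the wrist, the sensor's noise level.
- **Unplanned contact:** while coming down beside the rib, the fingertips touched the disc with about 14 N. I lifted 5 mm at once, and the force dropped to zero.

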